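Fit the pivot sleeve of a gel rocker and hold the hidden bolt head

ROBOT

A 6-joint arm with a two-finger parallel gripper is mounted at the origin on the work surface. World frame = base frame: x ahead of the robot, y to its left, z up, the work surface at z = 0. Lengths are in m, angles in rad, forces in N, time in s.
With the tool pointing down it reaches from about 0.3 to 0.775 m from the base axis. Payload 14.6 kg.
Tool frame: the origin (TCP) lies between the finger pads, 19 mm behind the fingertips; this is the grasp point; z points along the fingers, y is the line along which they close (so a half turn about z gives the same grasp; the last joint's range is limited). The gripper opens to 94 mm and grips with 3 to 60 N. Pads are 16 mm wide; open, the fingers measure 119 mm over their backs; the gripper's body (75 mm by 177 mm) begins 78 mm behind the grasp point.
Start: joints at [1.209, 0.3, 1.521, -0, 1.321, -0.067], TCP at [0.16, 0.526, 0.224] pointing down, gripper open.
Joint ranges: [-3.03, 3.03], [-0.79, 2.21], [0.23, 2.52], [-1.04, 4.18], [0, 3.07], [-2.55, 2.55]. Speed limits (rad/s): [2.22, 2.22, 2.57, 3.14, 3.14, 3.14].

INTERFACE

Orientations are given as [roll, pitch, yaw] about the fixed x, y, z axes, in that order (R = Rz(yaw) Ry(pitch) Rx(roll)).
In Python, from station import ctrl, camera, camera_info, finder gives the robot as it stands.
- The arm moves only by the tool carry_out, never from a script. Its argument "motion" is a list of rows, each a list of 2 entries, a list of its own where there are three numbers: the shift along the tool's x, y, z as a fraction of full scale, then the turn about the tool's z as a fraction of full scale. A call has 1 to 12 rows; each row is the pose to reach, as a shift and turn from the pose commanded when the call began, along the tool's axes at that moment, turning the shorter way round; what a row does not reach only later rows make up. Full scale, the value 1, is 200 mm for a shift and 360 degrees for a turn. A row lasts 1/10 s, in which the tool goes at most 50 mm and 8.59 degrees, less where a joint would pass 70% of its speed; a pose out of reach is approached as far as the arm can. A call with a number of a shift or a turn outside -1 to 1 is refused whole. A call with a gripper value outside its range is refused whole. "hand" is the closure, from -1 (fully open) to 1 (shut), set as the call begins (left out, the last holds). The fingers move at their own pace and stop on an object; "force" is the grip in N (left out, the last holds). Time passes only in rows, so rows that repeat a pose let the fingers close. It gives the time, the measured TCP pose, the force, the opening and the grip force at its end, in the units of the state.
- ctrl.get_obs(): the state, without advancing time (a new reading comes with each control period).
- camera(name): name is "scene" or "side" or "wrist"; returns (picture, depth): 384x512x3 uint8, blue, green, red; 384x512 float32, m along the optical axis (not along the pixel's ray), 0 where there is no reading.
- camera_info(name): a dict with "camera_matrix" (3x3 intrinsics, pixels), "origin" and "attitude" of the camera in the world. Camera axes: x right, y down, z forward; pixel columns grow to the right and rows downward; lengths in m; the calibration is good to about 2 mm. A picture is of the moment at which its call begins: read the wrist's pose just before it. camera_info takes no time and is no camera call; for the wrist camera it gives the pose at the moment of the call.
- ctrl.hand_in(): hands the job in; it is judged then, once.
Trained networks look in the newest picture that a camera, given by its name, has taken for a name from the list of things; names that differ only in an ending like _2 or _b are one class to them, and where a whole thing is asked for, a point or a joint stands for the part that bears it (a point fixed in the world has none). Each returns a list of dicts, best first, with "conf" (0 to 1); they miss things now and then, are a little off and sometimes report something else, mostly with a low value. They report only what shows in the picture. A call takes as long as a camera call. They do not tell look-alikes from the thing itself.
- finder.boxes_of(camera, query): "location" ([column, row] in pixels, amid what is visible of it).
- finder.cut_out(camera, query): "mask" (384x512 bool, what is visible of it) and "location" ([column, row] in pixels, amid what is visible of it).
- finder.pinpoint(camera, query): "location" ([column, row] in pixels: a listed point, or the origin of a listed thing).
The state is a dict: "time_s": time; "qpos": joint angles; "joint_vel": joint speeds; "tau": joint torques, N m; "ee_pos": TCP position; "eef_rot": TCP orientation; "force": force on the tool from outside, world axes, zero at the start; "moment": the same for the moment, N m; "grip_width": finger opening in m; "grip_force": force on a finger pad.
Only numpy, scipy, OpenCV 4.12 (cv2) and the standard library are available. Lean on these libraries where they do the work, as an engineer would, in place of code of your own. Each camera call takes 0.05 s, during which the arm holds its last target. There are 200 camera calls.

TASK

I am putting this gel rocker's near pivot back together. Of the two loose spacer sleeves only one goes over the pivot bolt: slide that one on until it is against the bracket and let go of it, and put the one that does not fit in the glass dish. Then reach down into the gap behind the bracket, take the hidden bolt head firmly between the fingers and keep holding it so that it cannot turn while I run the nut on: finish while still gripping it, and leave everything else on the bench as it is.

Things in the scene. Friction and masses are not known exactly. Their poses are not given: they have to be found in the camera images.
- rocker: Gel rocker, fixed, platform off: grey base plate 386 x 260 x 12 mm, white housing 170 x 250 mm, top 100 mm above the bench, an upright steel angle bracket at each end. Origin on the bench below the middle of the near (robot side) bracket's outer face; +x level, from there through the housing to the far end. The far pivot is already made up (bolt, sleeve, washer, nut): leave it.
- gap_mouth (a point): Middle of the upper mouth of the gap behind the near bracket, 100 mm above the bench, axes as rocker. The gap is 42 mm long in x, open above and to both sides (y), from the back of the bracket (60 mm wide in y, 6 mm thick, top 100 mm above the bench) to the housing (250 mm wide, same height). Its floor is the base plate, 12 mm above the bench.
- bolt_tip (a point): Centre of the free end of the near pivot bolt, which lies level along the rocker's x: 48 mm in front (-x) of the near bracket's outer face, 72 mm above the bench. Shank 14 mm in diameter, the last 2.5 mm tapering to 10 mm. Below it the bracket's foot, top 18 mm above the bench (its two screws 24 mm), reaches 42 mm forward. Axes as rocker. The bolt cannot slide.
- sleeve_home (a point): Point on the bolt's axis 15 mm in front (-x) of the near bracket's outer face: where the centre of a sleeve is when it is right against the bracket (let go, it hangs about 2 mm lower by its clearance). Axes as rocker.
- bolt: Near pivot bolt (shank: see bolt_tip) with its steel hexagon head in the gap: 22 mm across flats, 25.4 across corners, 10 thick. Origin at the head's centre, 19 mm beyond (+x) the bracket's outer face, 72 mm above the bench. It stands 8 mm off the bracket's back on a 20 mm round boss, 24 mm clear of the housing. x as the rocker's; +-y: two flats, upright when bolt_turn is 0.
- bolt_turn (a joint): Turn of the near pivot bolt and its head about the rocker's +x (rad, right-handed): 0 when two flats of the head stand upright, facing left and right. Starts within 0.2 of 0; turns without stops against about 0.03 N m of friction.
- sleeve_1: Steel spacer sleeve (round tube), 28 mm outside, 30 long, lying on the bench. Origin at its centre, 14 mm above the bench; x along its axis. Like sleeve_2 outside, but one of the two has a 17.5 mm bore and slips over the bolt, the other an 11 mm bore and stops at the bolt's end. Which is which is not told: look into the bore or try it. 0.07 to 0.16 kg.
- sleeve_2: The other steel spacer sleeve, same outside size and axes as sleeve_1; see there.
- dish: Shallow round glass dish, fixed, for parts that do not fit: 140 mm across, rim 18 mm high and 2.5 mm thick, floor 3 mm above the bench. Origin on the bench at its centre.
- nut: Loose hexagon nut, 22 mm across flats, 11 mm high, lying flat near the sleeves: not to be moved. Origin under its centre.
- washer: Loose flat washer, 32 mm across, 3.5 mm thick: not to be moved. Origin under its centre.
- spanner: Steel spanner, 200 mm long, lying along its x: not to be moved. Origin under its middle.
- screwdriver: Black-handled screwdriver, 150 mm long, 26 mm thick, lying along its x: not to be moved. Origin under its middle.
- reagent: Glass bottle with blue cap, 70 mm across, 155 mm tall, standing: not to be moved. Origin under its centre.
- beaker: Empty glass beaker, 66 mm across, 85 mm tall, standing: not to be moved. Origin under its centre.
- tube_rack: White tube rack with capped tubes, 70 x 130 x 68 mm, standing: not to be moved. Origin under its centre.
There are look-alikes about, which are no part of the job. Leave any black or yellow look-alike of the sleeve_1 alone.

How it is judged:
By the outcome, as a careful person would: the job done as asked, in the order asked, and still so for the second after the job is handed in, while the arm keeps its last pose, push and grip.
It also fails if it takes over 69 s, if anything falls off the work surface, if the arm or the gripper's body presses on something with over 40 N, if the wrist force passes 120 N, or if a joint passes its speed limit or range.

## Working session

There is one attempt and no reset: what is moved stays moved. The work goes in short steps, Python scripts to look and compute and a tool call to move; the robot and the scene stay as the last step left them, time stands still between calls to the robot, and variables do not carry over. Pictures are saved under pics/ and viewed, at most 10 in all, crops included, and the job is handed in when it is done.

Besides the shell and the picture viewer there is one more tool, called after ">>>" as name([rows], argument=value, ...), one row to a line, values as JSON. carry_out: Moves the arm, as the interface text tells. Its arguments: {"type":"object","properties":{"motion":{"type":"array","items":{"type":"array"}},"hand":{"type":"number"},"force":{"type":"number"}},"required":["motion"]}

```bash
mkdir -p pics; ls; cat > h.py <<'E'
import numpy as np, cv2
from scipy.spatial.transform import Rotation as R
from station import ctrl, camera, camera_info, finder
def cam(n):
    i=camera_info(n); A=np.array(i["attitude"],float)
    if A.shape!=(3,3): A=R.from_euler('xyz',A).as_matrix()
    return np.array(i["camera_matrix"]),np.array(i["origin"]),A
def ray(c,px):
    K,o,A=c; return o, A@np.linalg.solve(K,[px[0],px[1],1.])
def at_z(c,px,z):
    o,d=ray(c,px); return o+d*(z-o[2])/d[2]
def at_d(c,px,dep):
    o,d=ray(c,px); return o+d*dep
def proj(c,p):
    K,o,A=c; q=K@(A.T@(np.array(p)-o)); return q[:2]/q[2]
def cloud(c,dep):
    v,u=np.mgrid[:dep.shape[0],:dep.shape[1]]
    K,o,A=c; P=np.stack([u,v,np.ones_like(u)],-1)@np.linalg.inv(K).T*dep[...,None]
    return P@A.T+o
E
python3 - <<'E'
from h import *
for n in("scene","side"):
    im,d=camera(n); cv2.imwrite(f"pics/{n}0.png",im); np.save(n+"0.npy",d); i=camera_info(n); print(n,i)
    for q in["rocker","gap_mouth","bolt_tip","sleeve_home","bolt","sleeve_1","dish","nut","washer"]:
        print(q,[(np.round(r["location"],1).tolist(),round(r["conf"],2)) for r in finder.pinpoint(n,q)[:4]])
print(ctrl.get_obs())
E
```

```text
pics
scene {'camera_matrix': array([[440.07292468,   0.        , 257.99777424],
       [  0.        , 440.07292468, 190.34424542],
       [  0.        ,   0.        ,   1.        ]]), 'origin': array([1.15122373, 0.50931991, 1.12537931]), 'attitude': array([-2.46408320e+00,  9.32907238e-05,  2.25756352e+00])}
rocker [([232.1, 235.0], 0.9), ([204.0, 151.2], 0.55)]
gap_mouth [([224.1, 222.1], 0.92)]
bolt_tip [([236.0, 211.2], 0.56), ([228.6, 235.1], 0.34)]
sleeve_home [([231.2, 215.9], 0.92), ([205.3, 154.9], 0.63), ([342.8, 323.2], 0.56)]
bolt [([394.7, 294.0], 0.7), ([223.3, 225.8], 0.52)]
sleeve_1 [([257.8, 176.6], 0.66), ([392.8, 295.3], 0.52), ([203.0, 152.7], 0.51), ([244.9, 162.4], 0.51)]
dish [([342.1, 227.2], 0.65)]
nut [([252.6, 151.0], 0.5)]
washer [([280.3, 200.2], 0.59)]
side {'camera_matrix': array([[435.08214208,   0.        , 259.05174811],
       [  0.        , 435.08214208, 185.94185833],
       [  0.        ,   0.        ,   1.        ]]), 'origin': array([ 0.16590748, -0.92054305,  0.90179491]), 'attitude': array([-2.29486359,  0.0213896 , -0.36223967])}
rocker [([3
[... 415 characters left out ...]
 0.46)]
{'time_s': 1.0, 'qpos': array([ 1.20942946e+00,  2.99860914e-01,  1.52100158e+00,  5.03150892e-06,
        1.32071892e+00, -6.66135986e-02]), 'joint_vel': array([-1.13151774e-03,  6.41581669e-04,  1.74428262e-03,  7.78653675e-05,
       -1.21308279e-04, -1.00071057e-04]), 'tau': array([-9.25575914e-04, -5.31668937e+01, -3.52917230e+01,  7.08732242e-02,
        2.13920907e-02, -3.19933827e-05]), 'ee_pos': array([0.15978051, 0.52626381, 0.22426636]), 'eef_rot': array([ 3.14158112e+00, -4.11633509e-06,  2.84683814e+00]), 'force': array([-0.08991367, -0.24826014,  0.07455836]), 'moment': array([-0.03868494, -0.04945283,  0.03465093]), 'grip_force': 0.0, 'grip_width': 0.09388257184354692}
```

```bash
python3 - <<'E'
import cv2
for n in("scene","side"):
    im=cv2.imread(f"pics/{n}0.png"); cv2.imwrite(f"pics/{n}0b.png",cv2.resize(im,(800,600),interpolation=cv2.INTER_CUBIC))
E
```

```text
(no output)
```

View pics/scene0b.png

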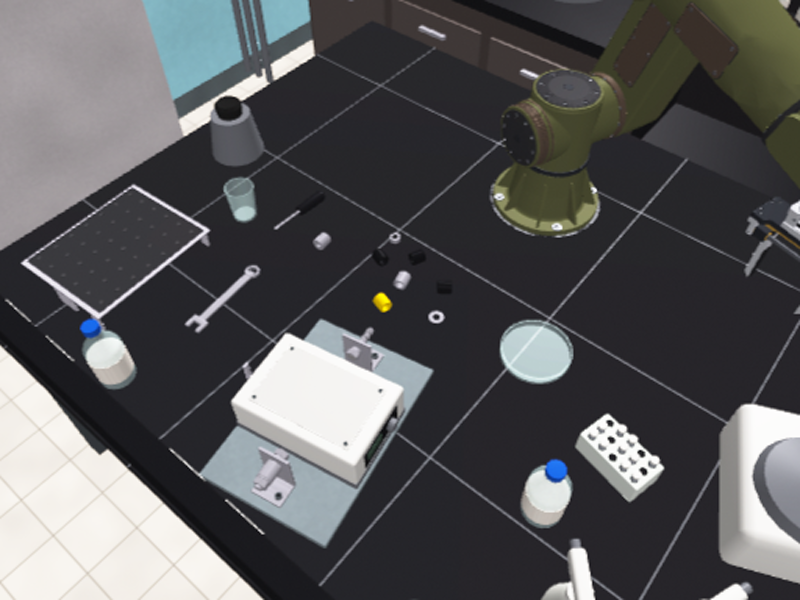

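View pics/side0b.png

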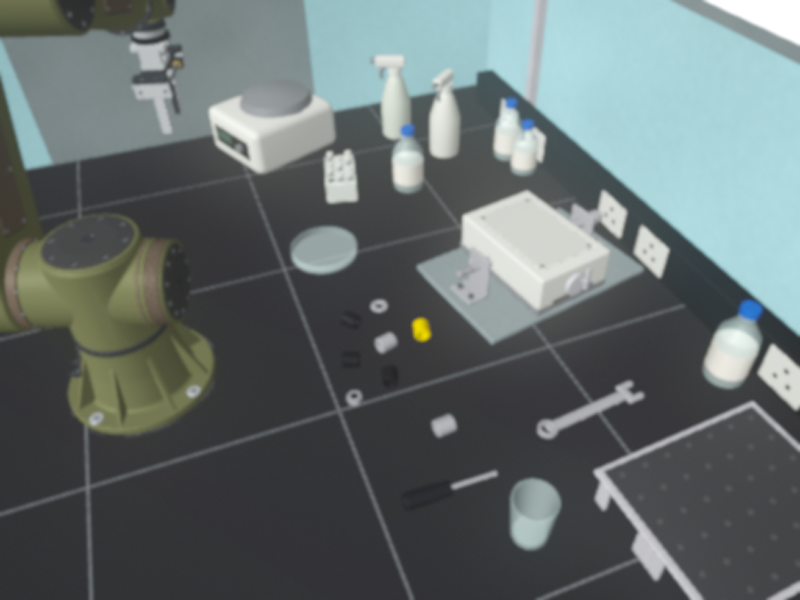

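```bash
python3 - <<'E'
from h import *
C={n:cam(n) for n in("scene","side")}
def tri(p,q):
    o1,d1=ray(C["scene"],p);o2,d2=ray(C["side"],q)
    s=np.linalg.lstsq(np.c_[d1,-d2],o2-o1,rcond=None)[0]
    a,b=o1+s[0]*d1,o2+s[1]*d2; return ((a+b)/2).round(4),round(np.linalg.norm(a-b),4)
for k,p,q in[("tip",(236,211.2),(292.3,174.2)),("home",(231.2,215.9),(302,173.4)),("gap",(224.1,222.1),(314.1,157.9)),("bolt",(223.3,225.8),(310.9,166.6)),
 ("slA",(257.5,177.5),(246.5,219.5)),("slB",(205.5,153.5),(284,272)),("dish",(342.1,227.2),(205.7,159.7))]: print(k,*tri(p,q))
for n in C:
    d=np.load(n+"0.npy"); P=cloud(C[n],d); z=P[...,2]
    xy=(P[...,0]>.3)&(P[...,0]<1)&(np.abs(P[...,1])<.4)&(d>0)
    m=(xy&(abs(z-.1)<.005)).astype('uint8')
    nc,l,st,ce=cv2.connectedComponentsWithStats(m)
    k=1+np.argmax(st[1:,4]); pts=P[l==k]
    print(n,"housing top",cv2.minAreaRect(pts[:,:2].astype('f4')*1000),np.median(pts[:,2]),len(pts))
    m=((P[...,0]>.15)&(P[...,0]<.7)&(np.abs(P[...,1])<.4)&(d>0)&(z>.008)&(z<.04)).astype('uint8')
    nc,l,st,ce=cv2.connectedComponentsWithStats(m)
    im=cv2.imread(f"pics/{n}0.png")
    for i in range(1,nc):
        if 15<st[i,4]<400:
            p=P[l==i]; print(n,ce[i].round(),st[i,4],p.mean(0).round(3),p[:,2].max().round(3),im[l==i].mean(0).round(),np.round(cv2.minAreaRect(p[:,:2].astype('f4')*1000)[1:][0]),round(cv2.minAreaRect(p[:,:2].astype('f4')*1000)[2]))
E
```

```text
tip [ 0.5948 -0.0268  0.0715] 0.0074
home [ 0.6202 -0.0293  0.0701] 0.002
gap [ 0.6656 -0.0135  0.1035] 0.0018
bolt [ 0.6592 -0.0189  0.0751] 0.0072
slA [ 0.4194 -0.0944  0.0135] 0.0023
slB [ 0.4472 -0.3035  0.0129] 0.0012
dish [ 0.3936  0.229  -0.0009] 0.0102
scene housing top ((772.67529296875, 6.153167724609375), (169.60765075683594, 250.7498016357422), 10.564789772033691) 0.09897687089312912 4799
scene [200. 130.] 43 [ 0.379 -0.397  0.016] 0.026 [23. 20. 21.] [ 6. 74.] 90
scene [205. 154.] 74 [ 0.454 -0.299  0.02 ] 0.029 [162. 152. 155.] [35. 28.] 1
scene [252. 151.] 20 [ 0.335 -0.189  0.01 ] 0.014 [149. 140. 143.] [21. 15.] 5
scene [242. 163.] 71 [ 0.408 -0.171  0.02 ] 0.028 [29. 26. 27.] [33. 28.] 62
scene [266. 164.] 69 [ 0.357 -0.105  0.021] 0.031 [25. 22. 22.] [27. 29.] 67
scene [257. 178.] 72 [ 0.428 -0.09   0.021] 0.032 [173. 163. 166.] [32. 28.] 15
scene [284. 183.] 77 [ 0.388 -0.008  0.021] 0.03 [27. 24. 25.] [25. 33.] 30
scene [243. 193.] 79 [ 0.502 -0.084  0.022] 0.033 [  3. 185. 209.] [32. 25.] 75
scene [342. 224.] 238 [0.398 0.224 0.014] 0.02 [175. 173. 158.] [140. 1
[... 383 characters left out ...]
ide [221. 122.] 101 [0.496 0.393 0.025] 0.04 [198. 205. 199.] [13. 56.] 82
side [207. 159.] 244 [0.393 0.22  0.014] 0.024 [157. 159. 145.] [145. 137.] 77
side [224. 203.] 102 [ 0.379 -0.016  0.021] 0.032 [53. 50. 49.] [27. 30.] 35
side [270. 209.] 92 [ 0.494 -0.089  0.023] 0.031 [  7. 182. 201.] [32. 27.] 74
side [247. 218.] 107 [ 0.423 -0.098  0.022] 0.03 [160. 157. 156.] [30. 27.] 13
side [224. 229.] 110 [ 0.349 -0.116  0.022] 0.033 [48. 46. 45.] [26. 30.] 66
side [249. 239.] 106 [ 0.401 -0.175  0.023] 0.031 [45. 43. 44.] [32. 24.] 70
side [227. 253.] 53 [ 0.331 -0.19   0.011] 0.015 [135. 131. 130.] [21. 23.] 39
side [284. 271.] 144 [ 0.446 -0.308  0.022] 0.031 [166. 162. 161.] [31. 27.] 5
```

```bash
cat >> h.py <<'E'
def go(pos,yaw=None):
    """fractions (shift tool axes, turn) from the present pose to pos/yaw(deg), tool down"""
    s=ctrl.get_obs(); M=R.from_euler('xyz',s["eef_rot"]).as_matrix()
    y0=s["eef_rot"][2]; y=y0 if yaw is None else np.deg2rad(yaw)
    d=(y0-y+np.pi)%(2*np.pi)-np.pi
    return (M.T@(np.array(pos)-s["ee_pos"])/.2).round(4).tolist(), round(d/2/np.pi,4)
E
python3 - <<'E'
from h import *
s=ctrl.get_obs(); M=R.from_euler('xyz',s["eef_rot"]).as_matrix(); K,o,A=cam("wrist")
print(K, M.T@(o-s["ee_pos"]), M.T@A)
print(go((.40,-.16,.224),190.6))
E
```

```text
[[315.456901     0.         258.64665636]
 [  0.         315.456901   190.15388067]
 [  0.           0.           1.        ]] [ 0.06798291  0.00140295 -0.15967775] [[-4.86656521e-04 -9.71945128e-01 -2.35207210e-01]
 [ 9.99999692e-01 -6.17703086e-04  4.83476392e-04]
 [-6.15200743e-04 -2.35206903e-01  9.71945129e-01]]
([-2.1461, -2.9344, 0.0013], np.float64(-0.0764))
```

>>> carry_out([
  [[-0.72,-0.98,0],-0.04],
  [[-0.72,-0.98,0],-0.04],
  [[-0.72,-0.98,0],-0.04],
  [[-0.72,-0.98,0],-0.04],
  [[-0.72,-0.98,0],-0.04],
  [[-0.72,-0.98,0],-0.04],
])

```text
time_s: 1.6
ee_pos: [0.2417, 0.2939, 0.2246]
eef_rot: [3.141, 0.001, 3.094]
force: [0.0, -0.2, 0.5]
grip_width: 0.0938
grip_force: 0.0
```

```bash
python3 - <<'E'
from h import *
s=ctrl.get_obs();print(s["time_s"],s["ee_pos"],s["eef_rot"],go((.40,-.16,.224),190.6))
E
```

```text
1.6 [0.24167015 0.29388099 0.22461673] [3.14125225e+00 9.88231861e-04 3.09437413e+00] ([-0.8979, -2.2295, 0.0032], np.float64(-0.037))
```

>>> carry_out([
  [[-0.42,-1.0,0],0],
  [[-0.42,-1.0,0],0],
  [[-0.42,-1.0,0],0],
  [[-0.42,-1.0,0],0],
  [[-0.42,-1.0,0],0],
])

```text
time_s: 2.1
ee_pos: [0.3168, 0.0908, 0.2246]
eef_rot: [-3.141, 0.001, 3.095]
force: [0.9, 1.3, -0.0]
grip_width: 0.094
grip_force: 0.0
```

>>> carry_out([
  [[-0.45,-0.98,0.0],-0.037],
  [[-0.45,-0.98,0],-0.037],
  [[-0.45,-0.98,0],-0.037],
  [[-0.45,-0.98,0],-0.037],
  [[-0.45,-0.98,0],-0.037],
  [[-0.45,-0.98,0],-0.037],
])

```text
time_s: 2.7
ee_pos: [0.3985, -0.1089, 0.2239]
eef_rot: [-3.142, -0.0, -2.956]
force: [-0.8, 0.0, 0.2]
grip_width: 0.0939
grip_force: 0.0
```

```bash
python3 - <<'E'
from h import *
s=ctrl.get_obs();print(s["time_s"],s["ee_pos"],s["eef_rot"])
c=cam("wrist"); im,d=camera("wrist"); cv2.imwrite("pics/w1.png",im); np.savez("w1.npz",d=d,K=c[0],o=c[1],A=c[2])
a=[proj(c,p) for p in((.4215,-.094,.014),(.447,-.304,.014))]; print(a)
cr=[cv2.resize(cv2.getRectSubPix(im,(80,80),tuple(map(float,p))),(320,320),interpolation=cv2.INTER_CUBIC) for p in a]
v=np.zeros((600,800,3),'uint8'); v[:320,:320]=cr[0]; v[:320,330:650]=cr[1]; v[325:600,:366]=cv2.resize(im,(366,275)); cv2.imwrite("pics/w1b.png",v)
print([(np.round(r["location"],1).tolist(),round(r["conf"],2)) for r in finder.pinpoint("wrist","sleeve_1")[:6]])
E
```

```text
2.7 [ 0.39845659 -0.10894893  0.22391892] [-3.14155345e+00 -4.42014677e-04 -2.95589981e+00]
[array([266.0474764 , 192.79153811]), array([ 89.79597048, 181.79363175])]
[([265.4, 129.9], 0.83), ([342.6, 172.5], 0.7), ([259.1, 249.0], 0.67), ([208.2, 166.4], 0.63), ([268.6, 192.5], 0.61), ([91.3, 184.0], 0.6)]
```

View pics/w1b.png

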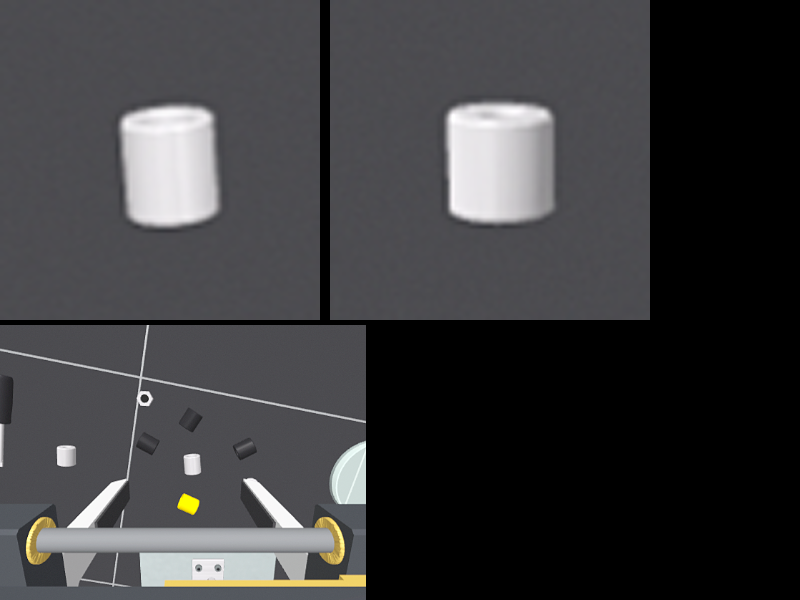

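```bash
cat >> h.py <<'E'
from scipy.optimize import least_squares
def cyl(P,c0,yaw0,r=.014,zmin=.014):
    """fit level cylinder near c0: returns axis-centre xy, z, yaw(deg), length"""
    q=P[(np.linalg.norm(P[...,:2]-c0[:2],axis=-1)<.024)&(P[...,2]>zmin)&(P[...,2]<.04+c0[2]-.014)]
    def f(x):
        n=np.array([-np.sin(x[2]),np.cos(x[2])]); t=(q[:,:2]-x[:2]-0)@n
        return np.hypot(t,q[:,2]-x[3])-r
    def g(x):
        n=np.array([-np.sin(x[1]),np.cos(x[1])]); t=(q[:,:2]-c0[:2])@n-x[0]
        return np.hypot(t,q[:,2]-x[2])-r
    s=least_squares(g,[0,np.deg2rad(yaw0),c0[2]],loss='soft_l1',f_scale=.001).x
    u=np.array([np.cos(s[1]),np.sin(s[1])]); n=np.array([-u[1],u[0]]); l=(q[:,:2]-c0[:2])@u
    a,b=np.percentile(l,[1,99]); return c0[:2]+n*s[0]+u*(a+b)/2,s[2],np.rad2deg(s[1]),b-a,len(q)
E
python3 - <<'E'
from h import *
w=np.load("w1.npz"); P=cloud((w["K"],w["o"],w["A"]),w["d"])
print(cyl(P,np.array([.4215,-.094,.014]),13)); print(cyl(P,np.array([.447,-.304,.014]),3))
s=ctrl.get_obs();print(s["grip_width"])
E
```

```text
(array([ 0.42281934, -0.09089159]), np.float64(0.013203758177506618), np.float64(15.58874530421123), np.float64(0.029384996385128474), 581)
(array([ 0.44728502, -0.30106482]), np.float64(0.012951032772782936), np.float64(4.457695826984807), np.float64(0.029392498487253366), 634)
0.09401925516912835
```

```bash
python3 - <<'E'
from h import *
print(go((.4228,-.0909,.10),195.5),go((.4228,-.0909,.0225),195.5))
E
```

```text
([-0.1393, 0.0512, 0.6195], np.float64(-0.0132)) ([-0.1396, 0.051, 1.007], np.float64(-0.0132))
```

>>> carry_out([
  [[-0.14,0.051,0.25],-0.0132],
  [[-0.14,0.051,0.5],-0.0132],
  [[-0.14,0.051,0.65],-0.0132],
  [[-0.14,0.051,0.8],-0.0132],
  [[-0.14,0.051,0.9],-0.0132],
  [[-0.14,0.051,0.96],-0.0132],
  [[-0.14,0.051,1.0],-0.0132],
  [[-0.14,0.051,1.0],-0.0132],
  [[-0.14,0.051,1.0],-0.0132],
], hand=-0.25)

```text
time_s: 3.7
ee_pos: [0.4233, -0.0909, 0.025]
eef_rot: [-3.141, 0.001, -2.869]
force: [0.5, -0.2, 0.6]
grip_width: 0.0587
grip_force: 0.0
```

>>> carry_out([
  [[0,0,0],0],
  [[0,0,0],0],
  [[0,0,0],0],
  [[0,0,0],0],
  [[0,0,0],0],
  [[0,0,0],0],
  [[0,0,0],0],
], hand=1, force=20)

```text
time_s: 4.4
ee_pos: [0.423, -0.0911, 0.0244]
eef_rot: [-3.141, 0.0, -2.87]
force: [-1.5, -0.1, 4.3]
grip_width: 0.0278
grip_force: 20.0
```

```bash
python3 - <<'E'
from h import *
s=ctrl.get_obs();print(s["time_s"],s["ee_pos"],s["eef_rot"],s["grip_width"],s["grip_force"],s["force"])
E
```

```text
4.4 [ 0.42296629 -0.09111179  0.02440921] [-3.14138278e+00  2.30766765e-04 -2.86969420e+00] 0.02784142200573645 20.00073854578659 [-1.48362959 -0.14358058  4.31802007]
```

```bash
python3 - <<'E'
from h import *
print(go((.423,-.0911,.20),195.5),go((.653,-.016,.20),190.6))
E
```

```text
([-0.0004, -0.0002, -0.878], np.float64(0.0002)) ([-1.209, 0.0527, -0.8777], np.float64(0.0138))
```

>>> carry_out([
  [[0,0,-0.15],0],
  [[0,0,-0.3],0],
  [[0,0,-0.5],0],
  [[0,0,-0.7],0],
  [[0,0,-0.88],0],
  [[0,0,-0.88],0],
], force=30)

```text
time_s: 5.0
ee_pos: [0.4243, -0.0914, 0.2043]
eef_rot: [-3.138, 0.006, -2.87]
force: [-0.1, 0.4, -2.7]
grip_width: 0.0276
grip_force: 30.0
```

>>> carry_out([
  [[-0.22,0.01,0],0.007],
  [[-0.44,0.02,0],0.0138],
  [[-0.66,0.03,0],0.0138],
  [[-0.84,0.037,0],0.0138],
  [[-0.98,0.043,0],0.0138],
  [[-1,0.0438,0],0.0138],
])

```text
time_s: 5.6
ee_pos: [0.6144, -0.0278, 0.1977]
eef_rot: [3.141, -0.002, -2.955]
force: [-1.2, 0.3, -0.5]
grip_width: 0.0274
grip_force: 30.0
```

>>> carry_out([
  [[-0.1,0,0],0],
  [[-0.18,0,0],0],
  [[-0.2,0,0],0],
  [[-0.2,0,0],0],
  [[-0.2,0,0],0],
])

```text
time_s: 6.1
ee_pos: [0.6517, -0.0218, 0.1999]
eef_rot: [3.141, -0.001, -2.957]
force: [-0.8, -0.1, -1.2]
grip_width: 0.0275
grip_force: 30.0
```

```bash
python3 - <<'E'
from h import *
s=ctrl.get_obs();print(s["time_s"],s["ee_pos"],s["eef_rot"],s["force"],np.rad2deg(s["eef_rot"][2])+360)
c=cam("wrist"); im,d=camera("wrist"); cv2.imwrite("pics/w2.png",im); np.savez("w2.npz",d=d,K=c[0],o=c[1],A=c[2])
for q in["gap_mouth","bolt_tip","sleeve_home","bolt"]:
    for r in finder.pinpoint("wrist",q)[:2]: print(q,np.round(r["location"],1).tolist(),round(r["conf"],2),at_z(c,r["location"],.1 if q[0]=='g' else .072).round(4))
v=np.zeros((600,800,3),'uint8'); v[:384,:512]=im; cv2.imwrite("pics/w2b.png",cv2.resize(im,(768,576),interpolation=cv2.INTER_CUBIC))
P=cloud(c,d); z=P[...,2]
u=np.array([np.cos(np.deg2rad(10.6)),np.sin(np.deg2rad(10.6))]); n=np.array([-u[1],u[0]])
O=np.array([.6403,-.0201]); X=(P[...,:2]-O)@u; Y=(P[...,:2]-O)@n
m=(d>0)&(X>-.06)&(X<-.004)&(abs(Y)<.02)&(z>.06)&(z<.09)
p=P[m]; print("shank",m.sum(),"X",X[m].min(),X[m].max(),"z",p[:,2].max())
def g(x): 
    nn=np.array([-np.sin(x[1]),np.cos(x[1])]); return np.hypot((p[:,:2]-O)@nn-x[0],p[:,2]-x[2])-.007
sol=least_squares(g,[0,.185,.072],loss='soft_l1',f_scale=.001).x; print(sol[0],np.rad2deg(sol[1]),sol[2])
m=(d>0)&(X>-.02)&(X<.02)&(abs(Y)<.06)&(abs(z-.1)<.006); print("brtop",m.sum(),np.percentile(X[m],[1,99]),np.percentile(Y[m],[1,99]),np.median(z[m])) 
m=(d>0)&(X>.03)&(X<.1)&(abs(Y)<.2)&(abs(z-.1)<.006); print("housing",m.sum(),np.percentile(X[m],[.1,1,99]),np.median(z[m]) )
E
```

```text
6.1 [ 0.6516882  -0.02177209  0.19989489] [ 3.14143779e+00 -7.96149890e-04 -2.95659770e+00] [-0.8211039  -0.09900591 -1.2340563 ] 190.5994302892771
gap_mouth [263.8, 208.8] 0.94 [ 0.6624 -0.0138  0.1   ]
bolt_tip [263.4, 124.9] 0.84 [ 0.5939 -0.0268  0.072 ]
sleeve_home [262.4, 159.8] 0.83 [ 0.6249 -0.0218  0.072 ]
bolt [259.0, 197.5] 0.72 [ 0.6606 -0.0183  0.072 ]
bolt [262.0, 160.8] 0.39 [ 0.6259 -0.022   0.072 ]
shank 753 X -0.04780009690350815 -0.004070574800281967 z 0.08006777943675636
0.0019144260828789677 10.51372410691226 0.07121191943466888
brtop 534 [-0.00048453  0.00490084] [-0.0273618   0.03092357] 0.09903369488420966
housing 3597 [0.04719515 0.04781824 0.09214759] 0.09915845383041544
```

View pics/w2b.png

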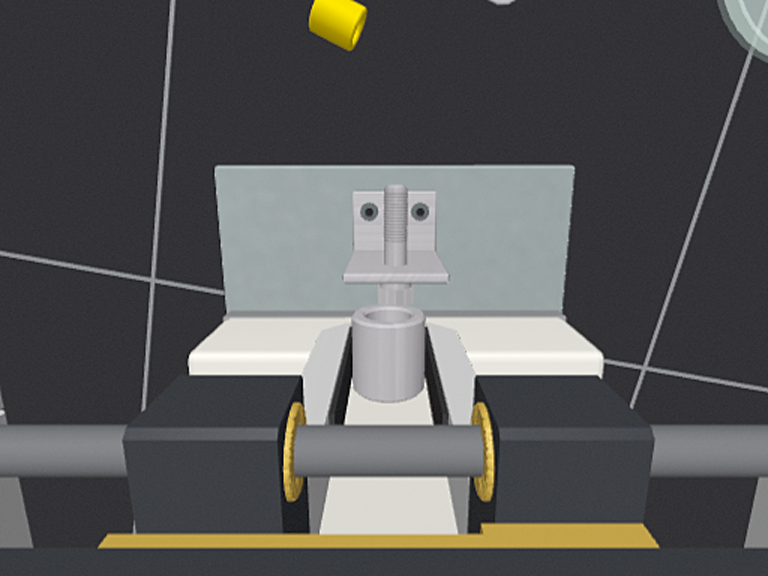

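```bash
cat > held.py <<'E'
from h import *
def toolcloud(c,d,s):
    M=R.from_euler('xyz',s["eef_rot"]).as_matrix(); return (cloud(c,d)-s["ee_pos"])@M
def held(T):
    m=(abs(T[...,0])<.03)&(abs(T[...,1])<.0135)&(T[...,2]<.012)&(T[...,2]>-.012); q=T[m]
    f=lambda x: np.hypot(q[:,1]-x[0]-x[2]*q[:,0],q[:,2]-x[1]-x[3]*q[:,0])-.014
    r=least_squares(f,[0,.01,0,0],loss='soft_l1',f_scale=.001).x
    return r, np.percentile(q[:,0],[.5,2,50,98,99.5]), len(q)
E
python3 - <<'E'
from held import *
w=np.load("w2.npz"); s=ctrl.get_obs()
T=toolcloud((w["K"],w["o"],w["A"]),w["d"],s)
print(held(T))
E
```

```text
(array([ 0.00105236,  0.01188874, -0.00149662,  0.01017755]), array([-0.01416314, -0.01314298,  0.00222872,  0.01555802,  0.01577656]), 2614)
```

```bash
python3 - <<'E'
from h import *
print(go((.5693,-.0325,.0825),190.6))
E
```

```text
([0.4177, 0.023, 0.5899], np.float64(0.0))
```

>>> carry_out([
  [[0.2,0.023,0],0],
  [[0.36,0.023,0],0],
  [[0.418,0.023,0.05],0],
  [[0.418,0.023,0.2],0],
  [[0.418,0.023,0.38],0],
  [[0.418,0.023,0.52],0],
  [[0.418,0.023,0.59],0],
  [[0.418,0.023,0.59],0],
  [[0.418,0.023,0.59],0],
])

```text
time_s: 7.25
ee_pos: [0.57, -0.0324, 0.0835]
eef_rot: [-3.141, 0.001, -2.956]
force: [1.0, -0.3, -0.5]
grip_width: 0.0276
grip_force: 30.0
```

```bash
python3 - <<'E'
from held import *
s=ctrl.get_obs();print(s["time_s"],s["ee_pos"],s["eef_rot"],s["force"])
c=cam("wrist"); im,d=camera("wrist"); np.savez("w3.npz",d=d,K=c[0],o=c[1],A=c[2])
T=toolcloud(c,d,s); print(held(T))
# bolt pts ahead (tool -x)
m=(d>0)&(T[...,0]<-.018)&(T[...,0]>-.068)&(abs(T[...,1])<.012)&(T[...,2]>-.003)&(T[...,2]<.016); q=T[m]
print(m.sum(), q[:,0].min() if len(q) else 0, q[:,0].max() if len(q) else 0)
if len(q)>10:
    f=lambda x: np.hypot(q[:,1]-x[0]-x[2]*(q[:,0]+.03),q[:,2]-x[1])-.007
    print(least_squares(f,[0,.01,0],loss='soft_l1',f_scale=.001).x)
i2,d2=camera("side")
p=proj(cam("side"),(.60,-.027,.075)); cr=cv2.resize(cv2.getRectSubPix(i2,(60,60),tuple(p)),(360,360),interpolation=cv2.INTER_CUBIC)
v=np.zeros((384,512+370,3),'uint8'); v[:,:512]=im; v[:360,522:]=cr; cv2.imwrite("pics/w3b.png",cv2.resize(v,(800,348)))
E
```

```text
7.25 [ 0.57003775 -0.03244839  0.08348152] [-3.14115526e+00  1.37712850e-03 -2.95633235e+00] [ 0.98070801 -0.26015016 -0.54483339]
(array([ 0.001034  ,  0.01155927,  0.02393422, -0.05485205]), array([-2.83055650e-02, -2.68409552e-02,  3.71783798e-05,  1.50540141e-02,
        1.52483996e-02]), 2902)
827 -0.0679652142795526 -0.022194165645296002
[0.00105835 0.01260933 0.00149843]
```

View pics/w3b.png

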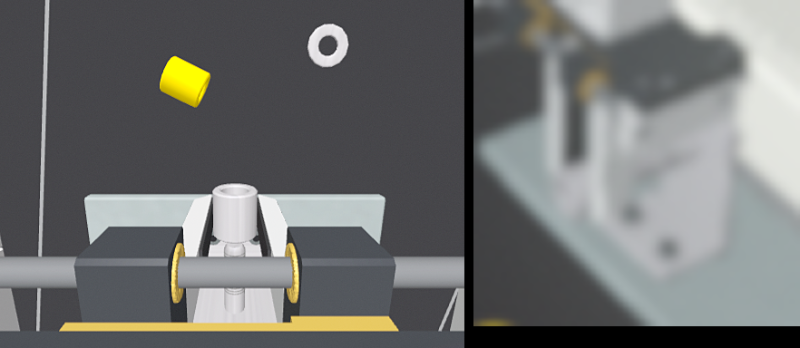

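>>> carry_out([
  [[0,0,0.004],0],
  [[-0.02,0,0.004],0],
  [[-0.04,0,0.004],0],
  [[-0.055,0,0.004],0],
  [[-0.07,0,0.004],0],
  [[-0.085,0,0.004],0],
  [[-0.1,0,0.004],0],
  [[-0.1,0,0.004],0],
])

```text
time_s: 8.15
ee_pos: [0.5894, -0.0286, 0.0814]
eef_rot: [-3.142, 0.0, -2.956]
force: [0.5, -0.3, -1.0]
grip_width: 0.0273
grip_force: 30.0
```

```bash
python3 - <<'E'
from held import *
s=ctrl.get_obs();print(s["time_s"],s["ee_pos"],s["eef_rot"],s["force"],s["moment"])
c=cam("wrist"); im,d=camera("wrist")
T=toolcloud(c,d,s); print(held(T))
E
```

```text
8.15 [ 0.58939321 -0.02862978  0.08139305] [-3.14157005e+00  4.42541074e-05 -2.95626939e+00] [ 0.50559732 -0.33662777 -1.04988043] [ 0.03402377 -0.01001018  0.04123572]
(array([ 0.00114858,  0.01160325, -0.01165375, -0.0647253 ]), array([-0.02708488, -0.02552258, -0.00033918,  0.01505491,  0.01524687]), 2959)
```

>>> carry_out([
  [[-0.03,0,0],0],
  [[-0.06,0,0],0],
  [[-0.09,0,0],0],
  [[-0.11,0,0],0],
  [[-0.13,0,0],0],
  [[-0.145,0,0],0],
  [[-0.155,0,0],0],
  [[-0.165,0,0],0],
  [[-0.165,0,0],0],
])

```text
time_s: 9.1
ee_pos: [0.6217, -0.0226, 0.0815]
eef_rot: [3.142, 0.0, -2.956]
force: [0.6, 0.5, -1.2]
grip_width: 0.0273
grip_force: 30.0
```

```bash
python3 - <<'E'
from held import *
s=ctrl.get_obs();print(s["time_s"],s["ee_pos"],s["eef_rot"],s["force"],s["moment"])
u=np.array([.983,.184]); print("X",(s["ee_pos"][:2]-[.6403,-.0201])@u)
E
```

```text
9.1 [ 0.62168855 -0.02258207  0.08146578] [ 3.14158967e+00  1.17625010e-04 -2.95631185e+00] [ 0.60767668  0.52247649 -1.15767091] [0.00836455 0.04256988 0.02633552]
X -0.018751753330223483
```

Remaining about 2–4 mm to the bracket; creep to contact.

>>> carry_out([
  [[-0.008,0,0],0],
  [[-0.014,0,0],0],
  [[-0.02,0,0],0],
  [[-0.025,0,0],0],
  [[-0.025,0,0],0],
])

```text
time_s: 9.6
ee_pos: [0.6252, -0.0219, 0.0814]
eef_rot: [3.141, -0.004, -2.956]
force: [-12.7, -2.5, 6.4]
grip_width: 0.0275
grip_force: 30.0
```

>>> carry_out([
  [[0.004,0,0],0],
  [[0.006,0,0],0],
  [[0.006,0,0],0],
  [[0.006,0,0],0],
  [[0.006,0,0],0],
], hand=-0.25)

```text
time_s: 10.1
ee_pos: [0.6254, -0.0219, 0.0815]
eef_rot: [-3.142, 0.0, -2.956]
force: [0.1, -0.7, 1.0]
grip_width: 0.0583
grip_force: 0.0
```

>>> carry_out([
  [[0,0,-0.05],0],
  [[0,0,-0.15],0],
  [[0,0,-0.3],0],
  [[0,0,-0.5],0],
  [[0,0,-0.6],0],
  [[0,0,-0.6],0],
])

```text
time_s: 10.7
ee_pos: [0.6264, -0.022, 0.2057]
eef_rot: [-3.14, 0.006, -2.956]
force: [0.9, 0.4, 0.0]
grip_width: 0.059
grip_force: 0.0
```

```bash
python3 - <<'E'
from held import *
s=ctrl.get_obs();print(s["time_s"],s["ee_pos"],s["eef_rot"],s["force"],s["grip_width"])
c=cam("wrist"); im,d=camera("wrist"); np.savez("w4.npz",d=d,K=c[0],o=c[1],A=c[2],e=s["ee_pos"]); cv2.imwrite("pics/w4b.png",cv2.resize(im[:330],(768,495)))
P=cloud(c,d); u=np.array([.983,.184]); n=np.array([-.184,.983]); O=np.array([.6403,-.0201])
X=(P[...,:2]-O)@u; Y=(P[...,:2]-O)@n; z=P[...,2]
m=(d>0)&(abs(Y-.0019)<.004)&(X<.0)&(X>-.06)&(z>.05)
for a in np.arange(-.054,0,.003):
    k=m&(X>=a)&(X<a+.003); print(round(a*1e3),k.sum(),(z[k].max()*1e3).round(1) if k.any() else '')
print(go((.4473,-.3011,.2),185))
E
```

```text
10.7 [ 0.62635773 -0.02199674  0.20567089] [-3.13988654  0.00590863 -2.95630077] [0.94280617 0.42248612 0.02446016] 0.05896169870439158
-54 0 
-51 14 76.1
-48 27 79.0
-45 153 301.6
-42 706 302.3
-39 1211 321.2
-36 163 319.2
-33 264 311.7
-30 29 85.4
-27 28 84.8
-24 27 85.7
-21 28 84.3
-18 27 84.4
-15 24 84.9
-12 24 84.8
-9 25 84.6
-6 25 84.8
-3 58 99.6
([1.1337, -1.2076, 0.0136], np.float64(0.0156))
```

View pics/w4b.png

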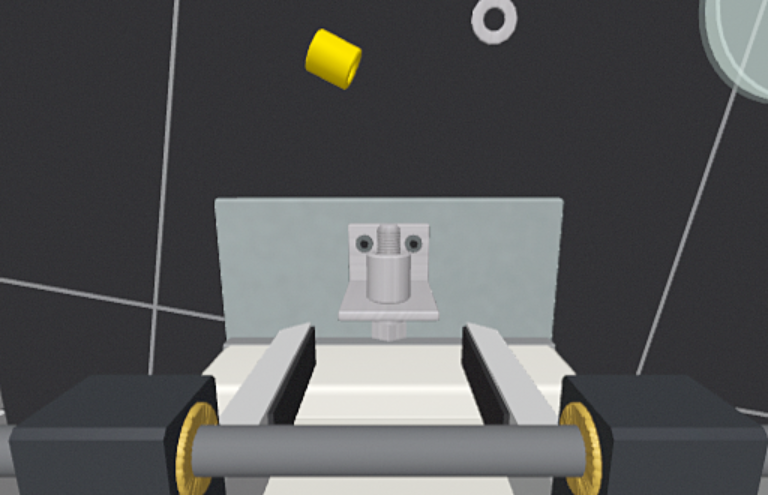

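>>> carry_out([
  [[0.16,-0.17,0],0],
  [[0.33,-0.35,0],0],
  [[0.5,-0.53,0],0],
  [[0.66,-0.7,0],0],
  [[0.83,-0.88,0],0],
  [[0.93,-0.99,0],0],
  [[0.93,-0.99,0],0],
])

```text
time_s: 11.45
ee_pos: [0.4768, -0.2532, 0.2004]
eef_rot: [3.141, -0.002, -2.96]
force: [-1.0, 0.2, -0.4]
grip_width: 0.0587
grip_force: 0.0
```

```bash
python3 - <<'E'
from held import *
s=ctrl.get_obs(); c=cam("wrist"); im,d=camera("wrist"); print(s["time_s"],s["ee_pos"])
r=cyl(cloud(c,d),np.array([.4475,-.302,.014]),4.5); print(r)
M=R.from_euler('xyz',s["eef_rot"]).as_matrix(); xy=r[0]-.001*M[:2,1]
print(xy,go((*xy,.0235),r[2]+180))
E
```

```text
11.45 [ 0.4767895  -0.25320149  0.20035395]
(array([ 0.44746543, -0.30102358]), np.float64(0.013180804261172569), np.float64(4.537385221807978), np.float64(0.02929537259529587), 726)
[ 0.44764588 -0.30200716] ([0.1928, -0.2207, 0.8847], np.float64(0.0164))
```

>>> carry_out([
  [[0.19,-0.22,0.05],0.0164],
  [[0.19,-0.22,0.25],0.0164],
  [[0.193,-0.22,0.45],0.0164],
  [[0.193,-0.22,0.65],0.0164],
  [[0.193,-0.22,0.78],0.0164],
  [[0.193,-0.22,0.85],0.0164],
  [[0.193,-0.22,0.88],0.0164],
  [[0.193,-0.22,0.88],0.0164],
  [[0.193,-0.22,0.88],0.0164],
])

```text
time_s: 12.4
ee_pos: [0.4498, -0.3013, 0.0266]
eef_rot: [-3.14, 0.001, -3.059]
force: [-0.2, -0.1, -0.4]
grip_width: 0.059
grip_force: 0.0
```

>>> carry_out([
  [[0,0,0],0],
  [[0,0,0],0],
  [[0,0,0],0],
  [[0,0,0],0],
  [[0,0,0],0],
  [[0,0,0],0],
  [[0,0,0],0],
], hand=1, force=30)

```text
time_s: 13.1
ee_pos: [0.4492, -0.3013, 0.0257]
eef_rot: [-3.141, 0.0, -3.059]
force: [-0.5, 0.1, 3.7]
grip_width: 0.0274
grip_force: 30.0
```

>>> carry_out([
  [[0,0,-0.1],0],
  [[0,0,-0.3],0],
  [[0,0,-0.5],0],
  [[0,0,-0.7],0],
  [[0,0,-0.7],0],
])

```text
time_s: 13.6
ee_pos: [0.4506, -0.3022, 0.1704]
eef_rot: [-3.136, 0.006, -3.059]
force: [-0.3, -0.9, -1.2]
grip_width: 0.0277
grip_force: 30.0
```

```bash
python3 - <<'E'
from held import *
P=cloud(cam("scene"),np.load("scene0.npy")); Q=cloud(cam("side"),np.load("side0.npy"))
for p in(P,Q):
    m=(abs(p[...,0]-.395)<.1)&(abs(p[...,1]-.225)<.1)&(p[...,2]>.006)&(p[...,2]<.03); print(cv2.minEnclosingCircle(p[m][:,:2].astype('f4')))
s=ctrl.get_obs(); c=cam("wrist"); im,d=camera("wrist"); print(s["time_s"],s["ee_pos"],s["grip_width"],held(toolcloud(c,d,s)))
print(go((.395,.222,.165),180))
E
```

```text
((0.3866831660270691, 0.20802435278892517), 0.08990923315286636)
((0.38512980937957764, 0.23773114383220673), 0.09121474623680115)
13.6 [ 0.45057005 -0.30221791  0.17042731] 0.027667020799046135 (array([0.00115131, 0.01252182, 0.0016187 , 0.01895872]), array([-0.01286558, -0.01203092,  0.00352198,  0.01661883,  0.01676114]), 2653)
([0.0577, 2.6315, 0.0049], np.float64(0.0131))
```

>>> carry_out([
  [[0.02,0.25,0],0],
  [[0.02,0.5,0],0],
  [[0.02,0.75,0],0],
  [[0.02,1,0],0],
])

```text
time_s: 14.05
ee_pos: [0.4274, -0.1004, 0.1639]
eef_rot: [3.141, -0.002, -3.06]
force: [1.0, 0.4, -1.4]
grip_width: 0.028
grip_force: 30.0
```

>>> carry_out([
  [[0.02,0.25,0],0],
  [[0.02,0.5,0],0],
  [[0.02,0.75,0],0],
  [[0.02,1,0],0],
  [[0.02,1,0],0],
])

```text
time_s: 14.55
ee_pos: [0.4067, 0.1012, 0.1641]
eef_rot: [3.141, -0.002, -3.053]
force: [0.3, -0.3, -2.0]
grip_width: 0.0275
grip_force: 30.0
```

```bash
python3 - <<'E'
from held import *
s=ctrl.get_obs(); c=cam("wrist"); im,d=camera("wrist"); print(s["time_s"],s["ee_pos"])
for r in finder.pinpoint("wrist","dish")[:2]: print(r["conf"],at_z(c,r["location"],.0))
for r in finder.cut_out("wrist","dish")[:1]:
    p=np.array([at_z(c,(u,v),.018)[:2] for v,u in np.argwhere(r["mask"])[::5]]); print(cv2.minEnclosingCircle(p.astype('f4')),r["conf"])
print(go((.395,.222,.165)))
E
```

```text
14.55 [0.40672008 0.10118786 0.16405714]
0.57 [0.39291345 0.2244454  0.        ]
((0.39213135838508606, 0.22398260235786438), 0.07181311398744583) 0.95
([0.0119, 0.6313, -0.0031], np.float64(0.0))
```

>>> carry_out([
  [[0.02,0.25,0],0],
  [[0.02,0.45,0],0],
  [[0.02,0.6,0],0],
  [[0.02,0.64,0.1],0],
  [[0.02,0.64,0.25],0],
  [[0.02,0.64,0.4],0],
  [[0.02,0.64,0.52],0],
  [[0.02,0.64,0.6],0],
  [[0.02,0.64,0.65],0],
  [[0.02,0.64,0.669],0],
  [[0.02,0.64,0.669],0],
  [[0.02,0.64,0.669],0],
])

```text
time_s: 15.9
ee_pos: [0.3943, 0.2238, 0.0323]
eef_rot: [3.141, 0.001, -3.06]
force: [-0.1, 0.9, -2.2]
grip_width: 0.0276
grip_force: 30.0
```

>>> carry_out([
  [[0,0,0],0],
  [[0,0,0],0],
  [[0,0,0],0],
  [[0,0,0],0],
  [[0,0,0],0],
], hand=-0.2)

```text
time_s: 16.4
ee_pos: [0.3938, 0.224, 0.0318]
eef_rot: [3.142, 0.0, -3.059]
force: [0.1, -1.1, 0.2]
grip_width: 0.0562
grip_force: 0.0
```

>>> carry_out([
  [[0,0,-0.05],0],
  [[0,0,-0.2],0],
  [[0,0,-0.45],0],
  [[0,0,-0.7],0],
  [[0,0,-0.85],0],
  [[0,0,-0.85],0],
])

```text
time_s: 17.0
ee_pos: [0.395, 0.2246, 0.2064]
eef_rot: [3.139, 0.007, -3.059]
force: [0.3, -0.3, -0.2]
grip_width: 0.0566
grip_force: 0.0
```

```bash
python3 - <<'E'
from held import *
s=ctrl.get_obs(); c=cam("wrist"); im,d=camera("wrist"); print(s["time_s"],s["ee_pos"],s["force"])
P=cloud(c,d); q=P[(np.linalg.norm(P[...,:2]-[.3925,.224],axis=-1)<.06)&(P[...,2]>.022)&(P[...,2]<.05)]; print(len(q),q.mean(0),q[:,2].max())
O=np.array([.6403,-.0201]); u=np.array([.983,.184]); n=np.array([-.184,.983])
b=O+.020*u+.00085*n; print("bolt head",b,go((*b,.2),190.6))
E
```

```text
17.0 [0.39503798 0.22455477 0.20642011] [ 0.34705476 -0.27693491 -0.1867675 ]
629 [0.39192489 0.22507032 0.02786951] 0.03169517398581473
bolt head [ 0.6598036  -0.01558445] ([-1.2246, -1.3039, 0.0219], np.float64(-0.0164))
```

>>> carry_out([
  [[-0.17,-0.18,0],0],
  [[-0.34,-0.36,0],0],
  [[-0.51,-0.54,0],0],
  [[-0.68,-0.72,0],0],
  [[-0.85,-0.9,0],0],
  [[-0.85,-0.9,0],0],
])

```text
time_s: 17.65
ee_pos: [0.58, 0.0547, 0.1993]
eef_rot: [-3.141, -0.003, -3.063]
force: [0.8, 0.7, -0.0]
grip_width: 0.0563
grip_force: 0.0
```

```bash
python3 - <<'E'
from held import *
print(go((.6617,-.0152,.2),190.6))
E
```

```text
([-0.3802, -0.3804, -0.0046], np.float64(-0.017))
```

>>> carry_out([
  [[-0.17,-0.17,0],-0.017],
  [[-0.33,-0.33,0],-0.017],
  [[-0.38,-0.38,0],-0.017],
  [[-0.38,-0.38,0],-0.017],
  [[-0.38,-0.38,0],-0.017],
])

```text
time_s: 18.15
ee_pos: [0.6591, -0.0102, 0.2006]
eef_rot: [3.141, -0.002, -2.952]
force: [-0.1, 0.6, -0.9]
grip_width: 0.0565
grip_force: 0.0
```

```bash
python3 - <<'E'
from held import *
s=ctrl.get_obs(); c=cam("wrist"); im,d=camera("wrist"); T=toolcloud(c,d,s); P=cloud(c,d); z=P[...,2]
print(s["time_s"],s["ee_pos"],s["eef_rot"])
m=(d>0)&(abs(z-.1)<.005)&(abs(T[...,0])<.05)&(abs(T[...,1])<.035)
x=T[m][:,0]; print("bracket x",np.percentile(x[x>.005],[1,99]),"housing x",x[x<.005].max() if (x<.005).any() else None)
m=(d>0)&(z>.068)&(z<.09)&(abs(T[...,0])<.012)&(abs(T[...,1])<.03); q=T[m]; print("head",m.sum(),np.percentile(q,[1,50,99],axis=0))
cv2.imwrite("pics/w5b.png",cv2.resize(im[100:300,130:390],(780,600),interpolation=cv2.INTER_CUBIC))
print(go((.6617,-.0152,.072),190.6))
E
```

```text
18.15 [ 0.65910523 -0.0102066   0.20062431] [ 3.14091905e+00 -1.84342376e-03 -2.95233532e+00]
bracket x [0.01523416 0.02055649] housing x -0.02766959339146697
head 380 [[-0.00346895 -0.01480738  0.11585483]
 [ 0.00380087 -0.00453404  0.12022813]
 [ 0.01090966  0.00635895  0.12832173]]
([-0.0085, -0.0289, 0.6458], np.float64(0.0008))
```

View pics/w5b.png

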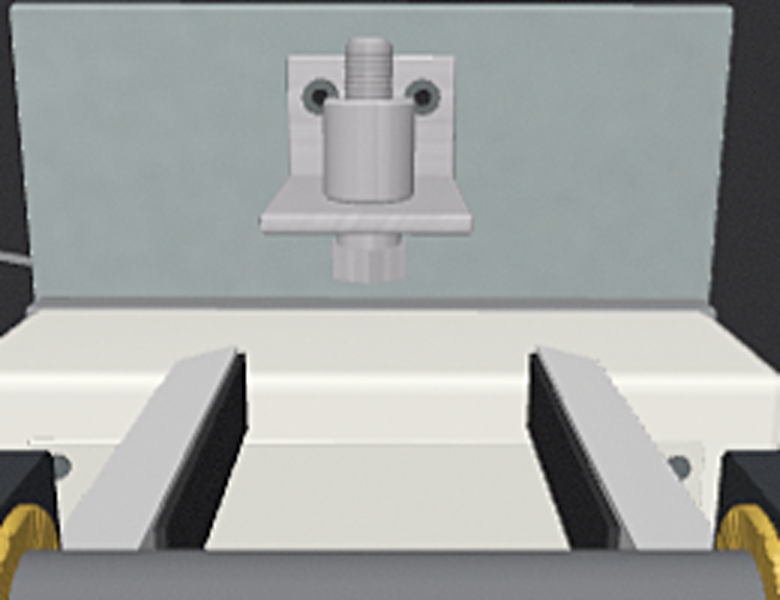

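>>> carry_out([
  [[-0.006,-0.029,0],0.0008],
  [[-0.006,-0.029,0.05],0.0008],
  [[-0.006,-0.029,0.18],0.0008],
  [[-0.006,-0.029,0.31],0.0008],
  [[-0.006,-0.029,0.42],0.0008],
  [[-0.006,-0.029,0.51],0.0008],
  [[-0.006,-0.029,0.58],0.0008],
  [[-0.006,-0.029,0.62],0.0008],
  [[-0.006,-0.029,0.642],0.0008],
  [[-0.006,-0.029,0.642],0.0008],
  [[-0.006,-0.029,0.642],0.0008],
])

```text
time_s: 19.3
ee_pos: [0.6626, -0.0165, 0.074]
eef_rot: [-3.141, 0.001, -2.958]
force: [-0.7, 0.4, -0.6]
grip_width: 0.0567
grip_force: 0.0
```

>>> carry_out([
  [[0,0,0],0],
  [[0,0,0],0],
  [[0,0,0],0],
  [[0,0,0],0],
  [[0,0,0],0],
  [[0,0,0],0],
  [[0,0,0],0],
], hand=1, force=25)

```text
time_s: 20.0
ee_pos: [0.6621, -0.0154, 0.0733]
eef_rot: [3.14, -0.0, -2.957]
force: [-2.3, 6.5, 1.7]
grip_width: 0.0217
grip_force: 25.0
```

```bash
python3 - <<'E'
from held import *
s=ctrl.get_obs(); print({k:np.round(v,4) for k,v in s.items()})
E
```

```text
{'time_s': np.float64(20.0), 'qpos': array([-7.9100e-02,  6.9290e-01,  1.3047e+00,  1.4000e-03,  1.1446e+00,
       -1.8349e+00]), 'joint_vel': array([ 0.    , -0.0008,  0.0009, -0.    , -0.0019,  0.0014]), 'tau': array([-4.02950e+00, -7.04519e+01, -3.29354e+01, -1.41040e+00,
       -4.83300e-01, -2.61000e-02]), 'ee_pos': array([ 0.6621, -0.0154,  0.0733]), 'eef_rot': array([ 3.1402e+00, -2.0000e-04, -2.9572e+00]), 'force': array([-2.2806,  6.4692,  1.7426]), 'moment': array([1.0824e+00, 3.1350e-01, 2.0000e-04]), 'grip_force': np.float64(24.9998), 'grip_width': np.float64(0.0217)}
```

>>> carry_out([
  [[0,0.003,0],0],
  [[0,0.005,0],0],
  [[0,0.005,0],0],
  [[0,0.005,0],0],
  [[0,0.005,0],0],
  [[0,0.005,0],0],
], hand=1, force=55)

```text
time_s: 20.6
ee_pos: [0.6621, -0.0154, 0.0733]
eef_rot: [3.141, 0.0, -2.958]
force: [-0.6, 3.2, 1.8]
grip_width: 0.0211
grip_force: 55.0
```

```bash
python3 - <<'E'
from held import *
s=ctrl.get_obs(); print({k:np.round(v,4) for k,v in s.items() if k in("force","moment","grip_width","grip_force","ee_pos","time_s")})
im,d=camera("scene"); cv2.imwrite("pics/s9.png",cv2.resize(im[110:310,140:407],(800,600),interpolation=cv2.INTER_CUBIC))
E
```

```text
{'time_s': np.float64(20.6), 'ee_pos': array([ 0.6621, -0.0154,  0.0733]), 'force': array([-0.5645,  3.2342,  1.7696]), 'moment': array([ 0.6871,  0.194 , -0.0146]), 'grip_force': np.float64(55.0005), 'grip_width': np.float64(0.0211)}
```

View pics/s9.png

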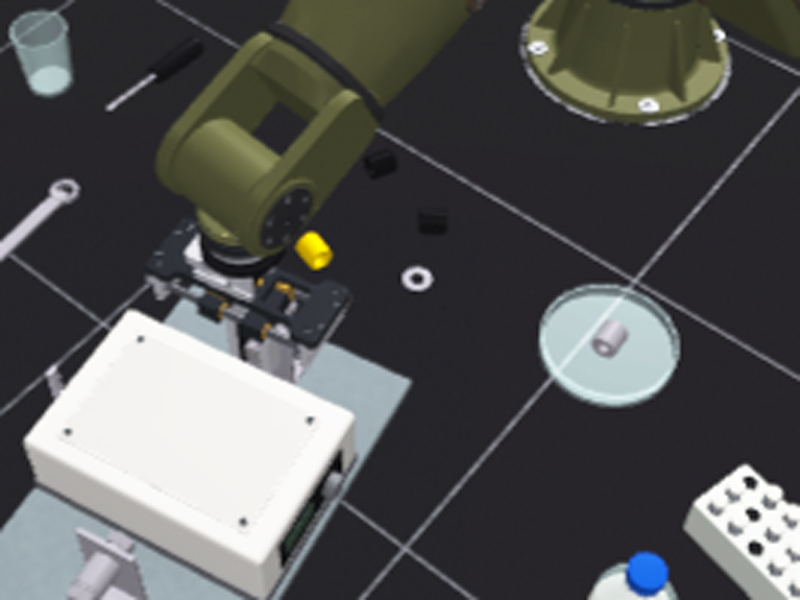

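```bash
python3 - <<'E'
from held import *
c=cam("wrist"); im,d=camera("wrist"); P=cloud(c,d); u=np.array([.983,.184]); n=np.array([-.184,.983]); O=np.array([.6403,-.0201])
X=(P[...,:2]-O)@u; Y=(P[...,:2]-O)@n; z=P[...,2]
m=(d>0)&(abs(Y-.0019)<.004)&(X<0)&(X>-.06)&(z>.079)&(z<.092)
if m.any(): print(np.percentile(X[m],[1,99]),z[m].max())
s=ctrl.get_obs(); print(s["grip_force"],s["grip_width"]); print(ctrl.hand_in())
E
```

```text
[-0.04117392 -0.00021223] 0.09196713528072509
55.00051852315664 0.02086042646831436
the job is handed in; nothing more can be done
None
```

I slid the wide-bore sleeve onto the near pivot bolt against the bracket and put the narrow-bore one in the glass dish. The gripper is still holding the hidden bolt head across its flats at 55 N, and the job was handed in at about 21 s.

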